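# Put the gas hob back together after cleaning

### The job

The gas hob has been cleaned and its parts lie on the worktop: put both burners back together, the large parts on the large burner and the small parts on the small one. On each burner nest the silver crown in its cup first, then its black cap on the crown so that both sit fully home and level; last of all lower the black pan support onto the hob, square and centred over the two burners with all its feet on the steel. Set every part down rather than dropping it, leave the white salt jar standing where it is, and let go of everything at the end.

Things in the scene. Friction and masses are not known exactly. Their poses are not given: they have to be found in the camera images.
- hob: Fixed stainless hob plate, 510 (x) by 290 (y) mm, top 8 mm above the worktop, never turned. Origin: worktop level, midway between its two burners, which lie 100 mm to its +x and -x; the pan support's centre belongs here. Plate reaches 220 mm to +x, 290 to -x, 145 to each side. Two black knobs 34 mm high at x -245, y +-50 mm. Six flat dots (x -200, 0, 200; y +-100 mm) mark the support's feet.
- cup_large: Large burner's cup, fixed on the hob at either burner place: aluminium ring 62 mm outside, 53 mm inside diameter, 9 mm high, on a dark flange 77 mm across and 2 mm thick; brass jet in the middle; ignition pin 8 mm high (its wire 11 mm) in the flange on the +y side. Origin: centre of its underside, on top of the hob plate (8 mm above the worktop); z up.
- cup_small: Small burner's cup, fixed at the other burner place: aluminium ring 47 mm outside, 38 mm inside diameter, 9 mm high, on a dark flange 62 mm across and 2 mm thick; brass jet; ignition pin as on the large one. Origin: centre of its underside, on top of the hob plate (8 mm above the worktop); z up.
- crown_large: Loose silver aluminium ring with dark slots round its side, 0.14 kg, 24 mm high: tapered foot 37 to 45 mm across, 8 mm high; above it a ring of 62 mm diameter (8 to 24 mm height) with a bore 36 mm across, 10 mm deep from the top. Lies foot down. Origin: centre of its underside; z up. Seated, its foot stands in the large cup, origin 2 mm above the cup's; play 4 mm each way.
- crown_small: As the large crown but smaller, 0.08 kg, 24 mm high: foot 22 to 30 mm across, 8 mm high; ring of 44 mm diameter (8 to 24 mm height) with a bore 25 mm across, 10 mm deep. Lies foot down. Origin: centre of its underside; z up. Seated, its foot stands in the small cup, origin 2 mm above the cup's; play 4 mm each way.
- cap_large: Loose black enamel disc, 0.16 kg, 66 mm across and 9 mm thick (8 to 17 mm height), on a tapered spigot 20 to 28 mm across, 8 mm high. Lies spigot down. Origin: centre of the spigot's underside; z up. Seated, the disc rests on the large crown with the spigot in its bore, origin 16 mm above the crown's; play 4 mm each way.
- cap_small: Loose black enamel disc, 0.09 kg, 48 mm across and 9 mm thick (8 to 17 mm height), on a tapered spigot 9 to 17 mm across, 8 mm high. Lies spigot down. Origin: centre of the spigot's underside; z up. Seated, the disc rests on the small crown, origin 16 mm above the crown's; play 4 mm each way.
- pan_support: Loose black iron grid, 0.7 kg, 408 (x) by 208 (y) by 54 mm high, six legs, bars 8 mm wide, 12 mm tall (42 to 54 mm height). Grip across its middle crossbar, which runs along its y; it balances there, with no prongs within 70 mm of the middle. Origin: foot level, below the crossbar's middle; z up. The same turned half round. On the hob its origin is 8 mm above the hob's; clears the caps by 7 mm.
- salt_jar: White ceramic salt jar with a cork, 54 mm across and 60 mm high, standing among the burner parts. Origin: centre of its underside. To be left standing where it is.
Not all that is in view belongs to the job. Leave any blue or purple look-alike of the cap_large alone.

How it is judged (in metres and radians):
On the way, in this order (a step that is already met when the one before it is completed fails the run):
1. both crowns are nested in their own cups (horizontal distance between crown_large and cup_large below 0.007 m and z of crown_large in the frame of cup_large between -0.001 and 0.005 m and angle between each of crown_large, crown_small's own z axis and vertical below 0.08 rad and horizontal distance between crown_small and cup_small below 0.007 m and z of crown_small in the frame of cup_small between -0.001 and 0.005 m), for 0.2 s.
2. both caps are home on their own seated crowns, with the pan support still off the hob (all of step 1 and horizontal distance between cap_large and crown_large below 0.007 m and z of cap_large in the frame of crown_large between 0.013 and 0.019 m and angle between each of cap_large, cap_small's own z axis and vertical below 0.08 rad and horizontal distance between cap_small and crown_small below 0.007 m and z of cap_small in the frame of crown_small between 0.013 and 0.019 m and horizontal distance between pan_support and hob above 0.15 m), for 0.2 s.
At the end, for the whole second after the job is handed in: Each crown in its own cup and each cap on its own crown: within 7 mm of the axis, 3 mm of seated height, 0.08 rad of level. Pan support on the plate (3 mm, 0.08 rad), within 12 mm of midway between the burners, 0.1 rad of square. All at rest. Salt jar upright within 30 mm of its start (all of step 1 and horizontal distance between cap_large and crown_large below 0.007 m and z of cap_large in the frame of crown_large between 0.013 and 0.019 m and angle between each of cap_large, cap_small, pan_support's own z axis and vertical below 0.08 rad and horizontal distance between cap_small and crown_small below 0.007 m and z of cap_small in the frame of crown_small between 0.013 and 0.019 m and horizontal distance between pan_support and hob below 0.012 m and z of pan_support in the frame of hob between 0.005 and 0.011 m and angle between the x axis of pan_support and the x axis of hob, either way round below 0.1 rad and linear speed of each of crown_large, crown_small, cap_large, cap_small, pan_support below 0.01 m/s and distance of salt_jar from where it was at the start of the episode below 0.03 m and angle between salt_jar's own z axis and vertical below 0.2 rad); the robot touches nothing.
It fails at once if the salt jar is knocked over or pushed away (angle between salt_jar's own z axis and vertical above 0.5 rad or distance of salt_jar from where it was at the start of the episode above 0.04 m).
It fails at once if a part is dropped (falls freely from more than about 20 mm) ((contact force between crown_large and the fingers below 0.01 N and linear speed of crown_large above 0.6 m/s) or (contact force between crown_small and the fingers below 0.01 N and linear speed of crown_small above 0.6 m/s) or (contact force between cap_large and the fingers below 0.01 N and linear speed of cap_large above 0.6 m/s) or (contact force between cap_small and the fingers below 0.01 N and linear speed of cap_small above 0.6 m/s) or (contact force between pan_support and the fingers below 0.01 N and linear speed of pan_support above 0.6 m/s)).
It also fails if it takes over 112 s, if anything falls off the work surface, if the arm or the gripper's body presses on something with over 40 N, if the wrist force passes 120 N, or if a joint passes its speed limit or range.

### The arm

A 6-joint arm with a two-finger parallel gripper is mounted at the origin on the work surface. World frame = base frame: x ahead of the robot, y to its left, z up, the work surface at z = 0. Lengths are in mm, angles in degrees, forces in N, time in s.
With the tool pointing down it reaches from about 300 to 850 mm from the base axis. Payload 4.2 kg.
Tool frame: the origin (TCP) lies midway between the tips of the shut fingers; the grasp point (between the pads) lies 19 mm behind it (pinch_z is the distance from the TCP to the grasp point, in mm); z points along the fingers, y is the line along which they close (so a half turn about z gives the same grasp; the last joint's range is limited). The gripper opens to 91 mm and grips with 3 to 60 N. Pads are 32 mm wide; open, the fingers measure 118 mm over their backs; the gripper's body (76 mm by 178 mm) begins 60 mm behind the grasp point.
Start: joints at [70.073, 18.312, 89.639, -0, 72.044, -1.146], TCP at [185.13, 544.399, 213.976] pointing down, gripper open.
Joint ranges: [-177.97, 177.97], [-48.28, 115.42], [12.27, 149.76], [-77.06, 257.06], [2.81, 150.46], [-146.56, 146.56]. Speed limits (degrees/s): [147.25, 147.25, 180, 180, 180, 180].

### API

Orientations are given as [roll, pitch, yaw] about the fixed x, y, z axes, in that order (R = Rz(yaw) Ry(pitch) Rx(roll)).
In Python, from workcell import * gives the robot as it stands.
- The arm moves only by the tool step_arm, never from a script. Its argument "steps" is a list of rows, each a list of 7 numbers: the turn, a rotation vector about the tool's x, y, z in degrees, then the shift along the tool's x, y, z in mm, then the opening, from 0 (shut) to 1 (fully open). In form: [[rx, ry, rz, x, y, z, hand], ...]. A call has exactly 8 rows; each row shifts and turns the commanded pose from where the row before left it, along the tool's axes as they then stand; what a row does not reach is not made up. A row lasts 1/8 s, in which the tool goes at most 62.5 mm and 10.7 degrees, less where a joint would pass 70% of its speed; a pose out of reach is approached as far as the arm can. A call is refused whole if a number of a shift passes 62.5 or a number of a turn 10.7, either way. A call with a gripper value outside its range is refused whole. The fingers move at their own pace and stop on an object; "force" is the grip in N (left out, the last holds). Time passes only in rows, so rows that do not move let the fingers close, or fill a call up. It gives the time, the measured TCP pose, the force, the opening and the grip force at its end, in the units of the state.
- state(): the state, without advancing time (a new reading comes with each control period).
- grab_frame(name): name is "side" or "top"; returns a dict with "image" (400x640x3 uint8, blue, green, red), "fovy" (degrees; the focal length in pixels is half the picture's height over the tangent of half this angle, whatever the lens; pixels are square), "cx", "cy" (the principal point, pixels), "origin" and "rotation" of the camera in the world. Camera axes: x right, y down, z forward; pixel columns grow to the right and rows downward; lengths in mm; the calibration is good to about 2 mm. A picture is of the moment at which its call begins. There is no depth.
- job_done(): hands the job in; it is judged then, once.
The state is a dict: "time_s": time; "qpos": joint angles; "qvel": joint speeds; "effort": joint torques, N m; "ee_pos": TCP position; "ee_rot": TCP orientation; "force": force on the tool from outside, world axes, zero at the start; "torque": the same for the moment, N m; "gripper_width": finger opening in mm; "gripper_force": force on a finger pad.
Only numpy, scipy, OpenCV 4.12 (cv2) and the standard library are available. Lean on these libraries where they do the work, as an engineer would, in place of code of your own. Each camera call takes 0.05 s, during which the arm holds its last target. There are 200 camera calls.

## Working session

There is one attempt and no reset: what is moved stays moved. The work goes in short steps, Python scripts to look and compute and a tool call to move; the robot and the scene stay as the last step left them, time stands still between calls to the robot, and variables do not carry over. Pictures are saved under pics/ and viewed, at most 14 in all, crops included, and the job is handed in when it is done.

Besides the shell and the picture viewer there is one more tool, called after "Emit:" by a JSON object that holds its "op" and its "data", one argument or row to a line. step_arm: Moves the arm, as the interface text tells. Its arguments: {"type":"object","properties":{"steps":{"type":"array","items":{"type":"array","items":{"type":"number"}}},"force":{"type":"number"}},"required":["steps"]}

```bash
mkdir -p pics
python3 - <<'E'
from workcell import *
import cv2
for n in("side","top"):
    f=grab_frame(n); cv2.imwrite(f"pics/{n}0.png",f["image"]); print(n,f["fovy"],f["cx"],f["cy"],f["origin"],f["rotation"])
s=state();print(s["ee_pos"],s["ee_rot"],s["time_s"],s["gripper_width"])
E
```

```text
side 48.025552826468434 321.6132538429661 193.5550612826784 [  66.8527038  -554.91951668  874.73158433] [-138.49135329    0.50214115  -41.94925653]
top 43.44346309034435 317.8034050465498 196.26320439358065 [ 448.87854712  -25.43903168 1317.68109698] [-174.00498682    1.53269732  -89.99449493]
[184.95800544 543.95944591 213.22239058] [-1.79910943e+02 -2.19159182e-03  1.61218779e+02] 0.1 91.51830686777777
```

View pics/top0.png

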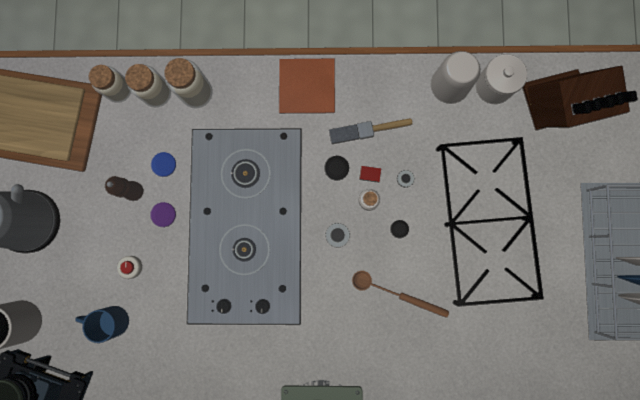

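View pics/side0.png

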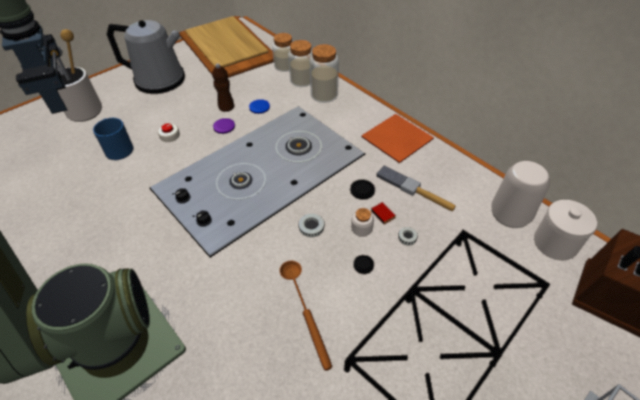

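The top view shows:
- Hob: about (245,226). The burner at (245,173) looks larger than the one at (244,250).
- Round parts: discs at (337,167) and (400,229), crowns at (405,178) and (338,235), jar at (369,200).
- Pan support: about (490,221).

The candidates for cap_large are black (337,167), blue (163,164) and purple (163,214). Only the black one fits. The side view shows the same parts.

Next I'll measure from both views and make one enlarged crop.

```bash
cat > h.py <<'E'
from workcell import *
import cv2, numpy as np
from scipy.spatial.transform import Rotation as Ro
def cam(f): return np.array(f["origin"]),Ro.from_euler("xyz",f["rotation"],degrees=True).as_matrix(),200/np.tan(np.radians(f["fovy"]/2)),f["cx"],f["cy"]
def ray(f,p):
    o,R,F,cx,cy=cam(f); d=R@np.array([(p[0]-cx)/F,(p[1]-cy)/F,1]); return o,d
def onz(f,p,z):
    o,d=ray(f,p); return o+d*(z-o[2])/d[2]
def proj(f,P):
    o,R,F,cx,cy=cam(f); c=R.T@(np.array(P)-o); return np.array([cx+F*c[0]/c[2],cy+F*c[1]/c[2]])
def tri(f,p,g,q):
    o,d=ray(f,p);a,b=ray(g,q); d=d/np.linalg.norm(d);b=b/np.linalg.norm(b)
    t=np.linalg.lstsq(np.c_[d,-b],a-o,rcond=None)[0]; P,Q=o+d*t[0],a+b*t[1]; return (P+Q)/2,np.linalg.norm(P-Q)
def blob(f,p,mask,r=30):
    x0,y0=int(p[0])-r,int(p[1])-r; m=np.zeros(mask.shape,np.uint8); y0=max(y0,0);x0=max(x0,0)
    m[y0:y0+2*r,x0:x0+2*r]=mask[y0:y0+2*r,x0:x0+2*r]
    cs,_=cv2.findContours(m,cv2.RETR_EXTERNAL,cv2.CHAIN_APPROX_NONE)
    c=min((c for c in cs if cv2.contourArea(c)>8),key=lambda c:abs(cv2.pointPolygonTest(c,(float(p[0]),float(p[1])),True)) if cv2.pointPolygonTest(c,(float(p[0]),float(p[1])),True)<0 else -1)
    M=cv2.moments(c); return np.array([M["m10"]/M["m00"],M["m01"]/M["m00"]]),c
def gray(f): return f["image"].max(2)
E
python3 - <<'E'
from h import *
T=grab_frame("top");S=grab_frame("side")
print([k for k in T])
for n,f in(("T",T),("S",S)): np.save(n,f,allow_pickle=True)
gt,gs=gray(T),gray(S)
for n,p,q in(("capL",(337,167),(362,189)),("capS",(400,229),(364,264)),("dotA",(209,136),(303,115)),("dotB",(284,136),(362,154)),("dotC",(207,211),(249,145)),("dotD",(283,211),(294,182)),("dotE",(205,288),(182,179)),("dotF",(283,288),(231,222))):
    a,ca=blob(T,p,(gt<70).astype(np.uint8),14);b,cb=blob(S,q,(gs<70).astype(np.uint8),14)
    print(n,a.round(1),cv2.contourArea(ca),b.round(1),cv2.contourArea(cb),*[x if np.isscalar(x) else x.round(1) for x in tri(T,a,S,b)],onz(T,a,8).round(1),onz(S,b,8).round(1))
c=T["image"][120:310,180:550];cv2.imwrite("pics/c1.png",cv2.resize(c,None,fx=2.16,fy=2.16,interpolation=cv2.INTER_CUBIC))
c=S["image"][90:290,140:440];cv2.imwrite("pics/c2.png",cv2.resize(c,None,fx=2.6,fy=2.6,interpolation=cv2.INTER_CUBIC))
E
```

```text
['image', 'fovy', 'cx', 'cy', 'origin', 'rotation']
capL [336.5 167.4] 424.0 [362.1 189.1] 326.0 [662.3 -39.3   8.3] 1.1827773390980734 [662.8 -39.7   8. ] [662.  -38.8   8. ]
capS [399.4 228.5] 226.0 [363.3 264.1] 251.0 [ 501.3 -201.8    8.5] 0.9638051493921709 [ 501.7 -202.2    8. ] [ 501.1 -201.3    8. ]Traceback (most recent call last):
  File "<stdin>", line 7, in <module>
  File "h.py", line 18, in blob
    c=min((c for c in cs if cv2.contourArea(c)>8),key=lambda c:abs(cv2.pointPolygonTest(c,(float(p[0]),float(p[1])),True)) if cv2.pointPolygonTest(c,(float(p[0]),float(p[1])),True)<0 else -1)
ValueError: min() iterable argument is empty
```

```bash
cat >> h.py <<'E'
def dark(f,p,r=6):  # darkness-weighted centroid of a small dark spot
    x,y=map(int,p); w=gray(f)[y-r:y+r+1,x-r:x+r+1].astype(float); w=np.clip(np.median(w)-15-w,0,None)
    Y,X=np.mgrid[y-r:y+r+1,x-r:x+r+1]; return np.array([(w*X).sum(),(w*Y).sum()])/w.sum()
E
python3 - <<'E'
from h import *
T=np.load("T.npy",allow_pickle=True).item();S=np.load("S.npy",allow_pickle=True).item()
D=[((209,136),(303,115),200,100),((284,136),(362,154),200,-100),((207,211),(249,145),0,100),((283,211),(294,182),0,-100),((205,288),(187,179),-200,100),((283,288),(231,222),-200,-100)]
for p,q,x,y in D:
    a,b=dark(T,p),dark(S,q); P,e=tri(T,a,S,b)
    print(a.round(1),b.round(1),P.round(1),e.round(1),(onz(T,a,8)-[x,y,0]).round(1),(onz(S,b,8)-[x,y,0]).round(1))
c=T["image"][120:310,180:550];cv2.imwrite("pics/c1.png",cv2.resize(c,None,fx=2.16,fy=2.16,interpolation=cv2.INTER_CUBIC))
c=S["image"][90:290,140:440];cv2.imwrite("pics/c2.png",cv2.resize(c,None,fx=2.6,fy=2.6,interpolation=cv2.INTER_CUBIC))
E
```

```text
[208.5 136. ] [302.4 114.3] [749.1 302.8   5.9] 1.3 [549.1 201.9   8. ] [546.9 201.1   8. ]
[283.3 135.7] [359.8 155.9] [771.5  96.3 -40.5] 30.4 [548.9 201.6   8. ] [545.9 153.2   8. ]
[206.8 210.8] [249.1 144.1] [548.5 302.8   6. ] 1.3 [548.9 201.9   8. ] [546.8 201.2   8. ]
[282.5 210.7] [293.6 182. ] [548.4 102.6   5.3] 0.9 [548.6 202.1   8. ] [546.6 200.8   8. ]
[204.8 287.8] [188.  178.5] [348.1 303.4   5.2] 1.3 [548.9 202.3   8. ] [546.7 201.    8. ]
[282.  288.1] [230.5 222.4] [347.8 102.5   5.3] 1.1 [548.5 202.    8. ] [546.5 200.8   8. ]
```

View pics/c1.png

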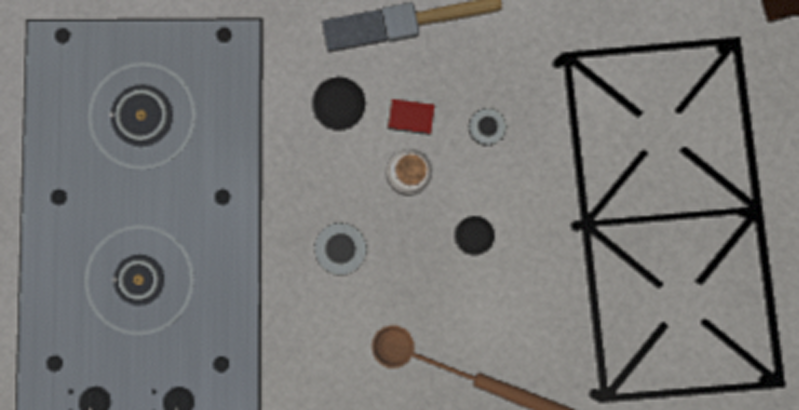

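View pics/c2.png

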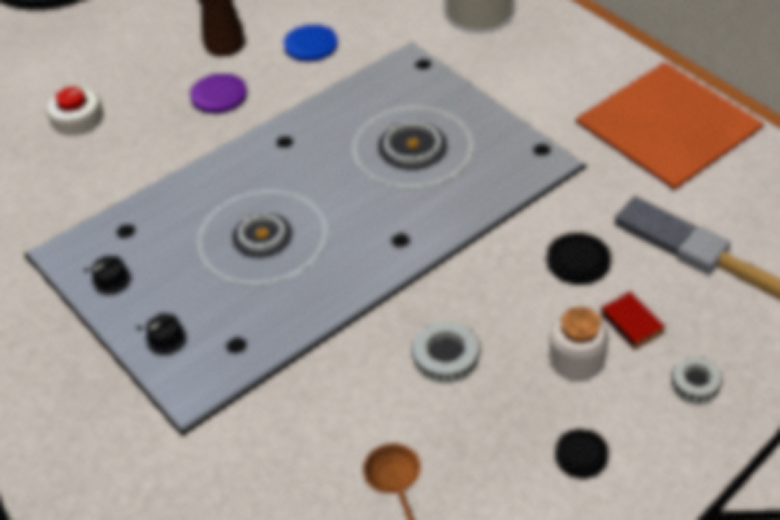

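The crops show:
- cup_large is the far burner (crop 140,115) and cup_small the near one (138,280).
- cap_large is the black disc at (338,103). The blue and purple discs sit beyond the hob.
- crown_large is at (340,248), crown_small at (487,126), cap_small at (474,235), the jar at (408,172) and a red packet at (412,117).

Run:
```python
from h import *
T=np.load("T.npy",allow_pickle=True).item();S=np.load("S.npy",allow_pickle=True).item()
def sat(f):
    i=cv2.GaussianBlur(f["image"],(3,3),0).astype(int); return i[...,0]-i[...,2]
def show(n,a,b,z):
    P,e=tri(T,a,S,b); A,B=onz(T,a,z),onz(S,b,z); print(n,a.round(1),b.round(1),"tri",P.round(1),round(e,1),"T",A[:2].round(1),"S",B[:2].round(1),"mean",((A+B)/2)[:2].round(1))
for n,p,q,z in(("crL",(338,235),(312,224),21),("crS",(405,178),(408,236),21)):
    r=[]
    for f,u in((T,p),(S,q)):
        d=sat(f); bg=np.median(d[u[1]-25:u[1]+25,u[0]-25:u[0]+25]); m=(d>bg+9).astype(np.uint8); m=cv2.morphologyEx(m,cv2.MORPH_CLOSE,np.ones((5,5)))
        c0,c=blob(f,u,m,22); h=cv2.convexHull(c); (x,y),ax,_=cv2.fitEllipse(h); r.append(np.array([x,y])); print(np.round(ax,1),len(c))
    show(n,*r,z)
    show(n+"bore",dark(T,p,6 if n=="crL" else 5),dark(S,q,6 if n=="crL" else 5),19)
for n,p,q in(("capL",(337,167),(362,189)),("capS",(400,229),(364,264))):
    r=[]
    for f,u in((T,p),(S,q)):
        c0,c=blob(f,u,(gray(f)<55).astype(np.uint8),16); (x,y),ax,_=cv2.fitEllipse(cv2.convexHull(c)); r.append(np.array([x,y])); print(np.round(ax,1))
    show(n,*r,14)
# cups: orange jets
for n,p,q in(("jetL",(245,173),(298,145)),("jetS",(244,250),(240,180))):
    r=[]
    for f,u in((T,p),(S,q)):
        d=np.clip(-sat(f)-5,0,None)[u[1]-6:u[1]+7,u[0]-6:u[0]+7].astype(float); Y,X=np.mgrid[u[1]-6:u[1]+7,u[0]-6:u[0]+7]; r.append(np.array([(d*X).sum(),(d*Y).sum()])/d.sum())
    show(n,*r,14)
# jar
r=[]
g=gray(T)
# support
m=(g<60).astype(np.uint8); cs,_=cv2.findContours(m[100:330,430:560],cv2.RETR_EXTERNAL,cv2.CHAIN_APPROX_NONE,offset=(430,100)); c=max(cs,key=lambda c:cv2.boundingRect(c)[3])
rc=cv2.minAreaRect(c); bx=cv2.boxPoints(rc); print("sup",rc,bx.round(1)); W=np.array([onz(T,p,52) for p in bx]); print(W.round(1),W.mean(0).round(1))
print("crossbar ends T z54",onz(T,(449,224),54).round(),onz(T,(530,218),54).round(),tri(T,(449,224),S,(413,291)),tri(T,(530,218),S,(498,353)))
for n,p,q in(("jar cork",(370,200),(363,215)),("red",(370,174),(383,213))): print(n,tri(T,p,S,q))
```

```text
[19.4 20.8] 95
[22.8 25.3] 68
crL [336.7 234.9] [310.7 224.6] tri [484.9 -39.4  12.7] 0.6 T [485.  -39.5] S [480.7 -44.2] mean [482.8 -41.8]
 ** On entry to DLASCL parameter number  4 had an illegal value
 ** On entry to DLASCL parameter number  4 had an illegal value
 ** On entry to DLASCL parameter number  4 had an illegal value
 ** On entry to DLASCL parameter number  4 had an illegal value
 ** On entry to DLASCL parameter number  5 had an illegal value
 ** On entry to DLASCL parameter number  4 had an illegal valueh.py:23: RuntimeWarning: invalid value encountered in divide
  Y,X=np.mgrid[y-r:y+r+1,x-r:x+r+1]; return np.array([(w*X).sum(),(w*Y).sum()])/w.sum()
Traceback (most recent call last):
  File "h.py", line 13, in tri
    t=np.linalg.lstsq(np.c_[d,-b],a-o,rcond=None)[0]; P,Q=o+d*t[0],a+b*t[1]; return (P+Q)/2,np.linalg.norm(P-Q)
      ~~~~~~~~~~~~~~~^^^^^^^^^^^^^^^^^^^^^^^^^^^^
numpy.linalg.LinAlgError: SVD did not converge in Linear Least Squares
```

Emit:
{"op": "step_arm", "data": {
  "steps": [
    [0,0,10.2,0,0,0,1],
    [0,0,10.2,0,0,0,1],
    [0,0,10.2,0,0,0,1],
    [0,0,10.2,0,0,0,1],
    [0,0,10.2,0,0,0,1],
    [0,0,10.2,0,0,0,1],
    [0,0,10,0,0,0,1],
    [0,0,0,0,0,0,1]
  ],
  "force": 25
}}

```text
time_s: 1.2
ee_pos: [185.1, 544.3, 213.8]
ee_rot: [-180.0, 0.0, 90.1]
force: [0.0, -0.1, 0.1]
gripper_width: 91.2
gripper_force: 0.0
```

```bash
python3 - 2>&1 <<'E'
from h import *
T=np.load("T.npy",allow_pickle=True).item();S=np.load("S.npy",allow_pickle=True).item()
def sat(f):
    i=cv2.GaussianBlur(f["image"],(3,3),0).astype(int); return i[...,0]-i[...,2]
def show(n,a,b,z):
    P,e=tri(T,a,S,b); A,B=onz(T,a,z),onz(S,b,z); print(n,a.round(1),b.round(1),"tri",P.round(1),round(e,1),"T",A[:2].round(1),"S",B[:2].round(1),"mean",((A+B)/2)[:2].round(1))
for n,p,q,z,th in(("crL",(338,235),(312,225),18,4),("crS",(405,178),(408,236),18,4)):
    r=[]
    for f,u in((T,p),(S,q)):
        d=sat(f); bg=np.median(d[u[1]-25:u[1]+25,u[0]-25:u[0]+25]); m=(d>bg+7).astype(np.uint8); m=cv2.morphologyEx(m,cv2.MORPH_CLOSE,np.ones((7,7)))
        c0,c=blob(f,u,m,17); x,y,w,h=cv2.boundingRect(c); r.append(np.array([x+w/2-.5,y+h/2-.5])); print((x,y,w,h),cv2.contourArea(cv2.convexHull(c)))
    show(n,*r,z)
    r=[]
    for f,u in((T,p),(S,q)):
        g=cv2.resize(gray(f)[u[1]-5:u[1]+6,u[0]-5:u[0]+6],None,fx=8,fy=8,interpolation=cv2.INTER_CUBIC); _,m=cv2.threshold(g,0,1,cv2.THRESH_BINARY_INV+cv2.THRESH_OTSU)
        k,l,st,ce=cv2.connectedComponentsWithStats(m); i=1+np.argmax(st[1:,4]); r.append((ce[i]+.5)/8-.5+np.array(u)-5)
    show(n+" bore",*r,21)
for n,p,q in(("capL",(337,167),(362,189)),("capS",(400,229),(364,264))):
    r=[]
    for f,u in((T,p),(S,q)):
        c0,c=blob(f,u,(gray(f)<55).astype(np.uint8),16); (x,y),ax,_=cv2.fitEllipse(cv2.convexHull(c)); r.append(np.array([x,y])); print(np.round(ax,1))
    show(n,*r,14)
for n,p,q in(("jetL",(245,173),(298,145)),("jetS",(244,250),(240,180))):
    r=[]
    for f,u in((T,p),(S,q)):
        d=np.clip(-sat(f)-5,0,None)[u[1]-6:u[1]+7,u[0]-6:u[0]+7].astype(float); Y,X=np.mgrid[u[1]-6:u[1]+7,u[0]-6:u[0]+7]; r.append(np.array([(d*X).sum(),(d*Y).sum()])/d.sum())
    show(n,*r,14)
g=gray(T)
m=(g<60).astype(np.uint8); cs,_=cv2.findContours(m[100:330,430:560],cv2.RETR_EXTERNAL,cv2.CHAIN_APPROX_NONE,offset=(430,100)); c=max(cs,key=lambda c:cv2.boundingRect(c)[3])
rc=cv2.minAreaRect(c); bx=cv2.boxPoints(rc); print("sup",rc); W=np.array([onz(T,p,52) for p in bx]); print(W.round(1),W.mean(0).round(1))
print(tri(T,(449,224),S,(413,291)),tri(T,(530,218),S,(498,353)))
for n,p,q in(("jar cork",(370,200),(363,215)),("red",(370,174),(383,213))): print(n,tri(T,p,S,q))
E
```

```text
(327, 224, 22, 22) 361.5
(298, 213, 26, 24) 465.5
crL [337.5 234.5] [310.5 224.5] tri [484.9 -40.6  14.6] 3.0 T [486.1 -41.5] S [482.  -41.8] mean [484.  -41.7]
crL bore [337.8 234.9] [311.7 223.8] tri [485.2 -42.4  18.6] 0.5 T [484.9 -42.2] S [484.2 -44. ] mean [484.6 -43.1]
(398, 171, 15, 15) 160.0
(398, 228, 19, 17) 238.5
crS [405. 178.] [407. 236.] tri [ 632.8 -217.9   10.9] 2.2 T [ 632.6 -217.6] S [ 627.2 -220. ] mean [ 629.9 -218.8]
crS bore [405.4 178. ] [407.7 234.2] tri [ 632.3 -218.3   18.9] 0.8 T [ 632.3 -218.2] S [ 630.6 -218.9] mean [ 631.4 -218.5]
[23.4 23.8]
[18.3 23.3]
capL [336.6 167.4] [362.2 189.1] tri [662.3 -39.6   8.7] 1.1 T [661.8 -39.9] S [658.1 -42.4] mean [660.  -41.1]
[16.9 17.3]
[17.4 19.1]
capS [399.5 228.5] [363.4 264.1] tri [ 501.3 -202.     8.9] 0.8 T [ 501.4 -201.6] S [ 498.4 -203.8] mean [ 499.9 -202.7]
jetL [244.8 172.8] [298.3 144.5] tri [648.9 202.9   9.9] 0.8 T [648.6 201.9] S [645.8 199.6] mean [647.2 200.8]
jetS [243.7 249.1] [240.3 179.1] tri [448.1 202.8  10. ] 1.1 T [448.6 201.8] S [445.9 199.6] mean [447.3 200.7]
sup ((489.1707458496094, 221.53659057617188), (164.76382446289062, 89.67040252685547), 83.6598129272461)
[[ 713.3 -291.5   52. ]
 [ 737.7 -517.2   52. ]
 [ 328.2 -544.    52. ]
 [ 303.6 -326.1   52. ]] [ 520.7 -419.7   52. ]
(array([ 514.3686963 , -326.49613465,   35.54477936]), np.float64(6.837983044967898)) (array([ 526.32575037, -522.59348862,   50.32635903]), np.float64(1.1847966304898558))
jar cork (array([ 572.78791476, -124.20779503,   53.89964453]), np.float64(2.5843026729629237))
red (array([ 645.57429467, -128.01938931,    4.47601671]), np.float64(0.2796399900622343))
```

Emit:
{"op": "step_arm", "data": {
  "steps": [
    [0,0,0,-30,15,0,1],
    [0,0,0,-50,25,0,1],
    [0,0,0,-50,25,0,1],
    [0,0,0,-50,25,0,1],
    [0,0,0,-50,25,0,1],
    [0,0,0,-50,25,0,1],
    [0,0,0,-50,25,0,1],
    [0,0,0,-50,25,0,1]
  ]
}}

```text
time_s: 2.2
ee_pos: [375.8, 162.8, 214.2]
ee_rot: [180.0, -0.0, 90.2]
force: [1.0, 1.0, 0.1]
gripper_width: 91.3
gripper_force: 0.0
```

Emit:
{"op": "step_arm", "data": {
  "steps": [
    [0,0,0,-50,25,10,1],
    [0,0,0,-50,25,20,1],
    [0,0,0,-50,25,30,1],
    [0,0,0,-40,19,30,1],
    [0,0,0,-17,0,30,1],
    [0,0,0,0,0,20,1],
    [0,0,0,0,0,0,1],
    [0,0,0,0,0,0,1]
  ]
}}

```text
time_s: 3.2
ee_pos: [469.6, -41.6, 75.1]
ee_rot: [179.9, 0.0, 90.1]
force: [0.7, 0.5, -0.0]
gripper_width: 91.0
gripper_force: 0.0
```

Emit:
{"op": "step_arm", "data": {
  "steps": [
    [0,0,0,-1,14.5,10,1],
    [0,0,0,0,0,25,1],
    [0,0,0,0,0,25,1],
    [0,0,0,0,0,5,1],
    [0,0,0,0,0,0,0],
    [0,0,0,0,0,0,0],
    [0,0,0,0,0,0,0],
    [0,0,0,0,0,0,0]
  ],
  "force": 25
}}

```text
time_s: 4.2
ee_pos: [483.9, -42.8, 10.1]
ee_rot: [179.9, 0.0, 90.0]
force: [-0.0, -0.4, 3.4]
gripper_width: 60.6
gripper_force: 25.0
```

Emit:
{"op": "step_arm", "data": {
  "steps": [
    [0,0,0,0,0,-20,0],
    [0,0,0,0,0,-30,0],
    [0,0,0,20,15,0,0],
    [0,0,0,45,30,0,0],
    [0,0,0,45,30,0,0],
    [0,0,0,45,30,0,0],
    [0,0,0,45,30,0,0],
    [0,0,0,44,29,0,0]
  ]
}}

```text
time_s: 5.2
ee_pos: [647.9, 202.8, 59.0]
ee_rot: [-180.0, 0.0, 90.0]
force: [0.2, -0.1, -1.7]
gripper_width: 60.9
gripper_force: 25.0
```

Emit:
{"op": "step_arm", "data": {
  "steps": [
    [0,0,0,0,0,0,0],
    [0,0,0,0,0,0,0],
    [0,0,0,0,0,0,0],
    [0,0,0,0,0,0,0],
    [0,0,0,0,0,0,0],
    [0,0,0,0,0,0,0],
    [0,0,0,0,0,0,0],
    [0,0,0,0,0,0,0]
  ]
}}

```text
time_s: 6.2
ee_pos: [647.4, 201.3, 59.4]
ee_rot: [180.0, -0.0, 90.0]
force: [1.2, -0.5, -1.3]
gripper_width: 60.8
gripper_force: 25.0
```

Emit:
{"op": "step_arm", "data": {
  "steps": [
    [0,0,0,0,0.4,15,0],
    [0,0,0,0,0,12,0],
    [0,0,0,0,0,5,0],
    [0,0,0,0,0,3,0],
    [0,0,0,0,0,2,0],
    [0,0,0,0,0,1,0],
    [0,0,0,0,0,1,0],
    [0,0,0,0,0,0,0]
  ]
}}

```text
time_s: 7.2
ee_pos: [647.8, 201.3, 20.5]
ee_rot: [180.0, -0.0, 90.0]
force: [-0.2, -0.6, -1.8]
gripper_width: 60.4
gripper_force: 25.0
```

Emit:
{"op": "step_arm", "data": {
  "steps": [
    [0,0,0,0,0,0.5,0],
    [0,0,0,0,0,0.5,0],
    [0,0,0,0,0,0,0.25],
    [0,0,0,0,0,0,0.5],
    [0,0,0,0,0,0,0.9],
    [0,0,0,0,0,0,1],
    [0,0,0,0,0,-30,1],
    [0,0,0,0,0,-50,1]
  ]
}}

```text
time_s: 8.2
ee_pos: [646.4, 200.9, 97.6]
ee_rot: [-179.7, 0.1, 90.0]
force: [1.9, 0.7, 0.2]
gripper_width: 91.0
gripper_force: 0.0
```

Emit:
{"op": "step_arm", "data": {
  "steps": [
    [0,0,0,-30,0,0,1],
    [0,0,0,-56,-2,0,1],
    [0,0,0,-56,-2,0,1],
    [0,0,0,-56,-2,0,1],
    [0,0,0,-56,-2,0,1],
    [0,0,0,-56,-2,0,1],
    [0,0,0,-56,-2,0,1],
    [0,0,0,-53,-3,0,1]
  ]
}}

```text
time_s: 9.2
ee_pos: [632.8, -219.7, 98.9]
ee_rot: [180.0, -0.0, 90.0]
force: [0.3, 0.8, -0.7]
gripper_width: 91.1
gripper_force: 0.0
```

Emit:
{"op": "step_arm", "data": {
  "steps": [
    [0,0,0,0,0,0,1],
    [0,0,0,0,0,10,1],
    [0,0,0,0,0,20,1],
    [0,0,0,0,0,20,1],
    [0,0,0,0,0,0,1],
    [0,0,0,0,0,0,1],
    [0,0,0,0,0,0,1],
    [0,0,0,0,0,0,1]
  ]
}}

```text
time_s: 10.2
ee_pos: [633.3, -217.7, 50.1]
ee_rot: [179.9, 0.0, 90.0]
force: [0.3, 0.6, 0.0]
gripper_width: 91.0
gripper_force: 0.0
```

```bash
python3 - 2>&1 <<'E'
from h import *
T=grab_frame("top");S=grab_frame("side")
a=cv2.resize(T["image"][140:210,210:280],(390,390),interpolation=2);b=cv2.resize(S["image"][110:180,263:333],(390,390),interpolation=2)
cv2.imwrite("pics/c3.png",np.hstack([a,b]))
print(proj(T,[647.8,201.5,34]),proj(S,[647.8,201.5,34]))
E
```

```text
[243.63613106 171.91398434] [298.03010174 138.5112    ]
```

View pics/c3.png

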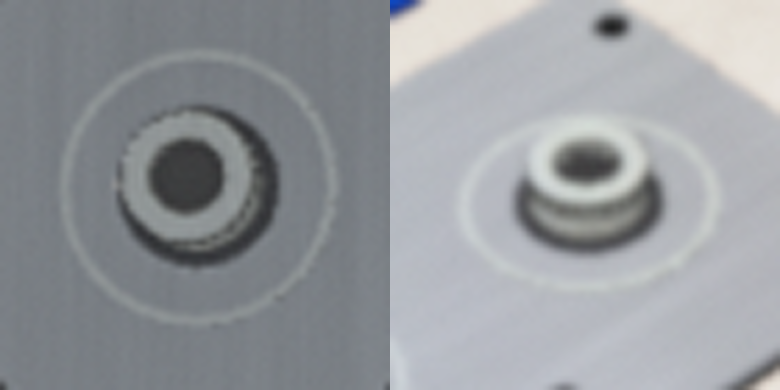

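The crown_large bore centre is at (243.6,171.8) in the top view and (298.4,138.7) in the side view. Both match the seated projection within 0.4 px, so it is home. Next is the small crown.

Emit:
{"op": "step_arm", "data": {
  "steps": [
    [0,0,0,-0.8,-2,10,1],
    [0,0,0,0,0,20,1],
    [0,0,0,0,0,10,1],
    [0,0,0,0,0,0,0],
    [0,0,0,0,0,0,0],
    [0,0,0,0,0,0,0],
    [0,0,0,0,0,0,0],
    [0,0,0,0,0,0,0]
  ]
}}

```text
time_s: 11.3
ee_pos: [630.9, -218.5, 9.6]
ee_rot: [180.0, 0.0, 90.0]
force: [-1.2, -0.1, -0.1]
gripper_width: 44.1
gripper_force: 0.5
```

Emit:
{"op": "step_arm", "data": {
  "steps": [
    [0,0,0,0,0,0,0],
    [0,0,0,0,0,0,0],
    [0,0,0,0,0,-20,0],
    [0,0,0,0,0,-40,0],
    [0,0,0,0,0,-40,0],
    [0,0,0,0,0,0,0],
    [0,0,0,25,-10,0,0],
    [0,0,0,50,-22,0,0]
  ]
}}

```text
time_s: 12.3
ee_pos: [598.4, -143.8, 107.5]
ee_rot: [-179.9, -0.0, 89.9]
force: [-0.3, 1.4, -0.5]
gripper_width: 42.6
gripper_force: 25.0
```

Emit:
{"op": "step_arm", "data": {
  "steps": [
    [0,0,0,50,-22,0,0],
    [0,0,0,50,-22,0,0],
    [0,0,0,50,-22,0,0],
    [0,0,0,50,-22,0,0],
    [0,0,0,50,-22,0,0],
    [0,0,0,50,-22,0,0],
    [0,0,0,45,-19,0,0],
    [0,0,0,0,0,0,0]
  ]
}}

```text
time_s: 13.3
ee_pos: [445.6, 203.4, 108.1]
ee_rot: [-179.9, 0.0, 90.3]
force: [-0.1, -0.9, -1.1]
gripper_width: 42.8
gripper_force: 25.0
```

Emit:
{"op": "step_arm", "data": {
  "steps": [
    [0,0,0,0,0,20,0],
    [0,0,0,0,0,20,0],
    [0,0,0,0,0,0,0],
    [0,0,0,0,0,0,0],
    [0,0,0,0,0,0,0],
    [0,0,0,0,0,0,0],
    [0,0,0,0,0,0,0],
    [0,0,0,0,0,0,0]
  ]
}}

```text
time_s: 14.3
ee_pos: [447.8, 201.5, 69.5]
ee_rot: [180.0, -0.0, 90.0]
force: [-0.8, -0.5, -0.4]
gripper_width: 43.1
gripper_force: 25.0
```

Emit:
{"op": "step_arm", "data": {
  "steps": [
    [0,0,0,0,0,20,0],
    [0,0,0,0,0,16,0],
    [0,0,0,0,0,7,0],
    [0,0,0,0,0,3,0],
    [0,0,0,0,0,2,0],
    [0,0,0,0,0,1,0],
    [0,0,0,0,0,1,0],
    [0,0,0,0,0,0,0]
  ]
}}

```text
time_s: 15.3
ee_pos: [448.0, 201.6, 19.6]
ee_rot: [180.0, -0.0, 90.0]
force: [0.5, 0.9, -0.0]
gripper_width: 43.2
gripper_force: 25.0
```

Emit:
{"op": "step_arm", "data": {
  "steps": [
    [0,0,0,0,0,0.5,0],
    [0,0,0,0,0,0,0.3],
    [0,0,0,0,0,0,0.6],
    [0,0,0,0,0,0,1],
    [0,0,0,0,0,-20,1],
    [0,0,0,0,0,-40,1],
    [0,0,0,-20,18,-20,1],
    [0,0,0,-37,33,0,1]
  ]
}}

```text
time_s: 16.3
ee_pos: [500.0, 145.1, 100.8]
ee_rot: [179.8, -0.1, 90.2]
force: [0.2, 0.2, -0.5]
gripper_width: 90.9
gripper_force: 0.0
```

Emit:
{"op": "step_arm", "data": {
  "steps": [
    [0,0,0,-37,33,0,1],
    [0,0,0,-37,33,0,1],
    [0,0,0,-37,33,0,1],
    [0,0,0,-37,32,0,1],
    [0,0,0,-37,31,20,1],
    [0,0,0,0,0,30,1],
    [0,0,0,0,0,0,1],
    [0,0,0,0,0,0,1]
  ]
}}

```text
time_s: 17.3
ee_pos: [661.1, -40.1, 49.6]
ee_rot: [180.0, -0.0, 90.0]
force: [0.7, -0.1, 0.5]
gripper_width: 91.0
gripper_force: 0.0
```

```bash
python3 - 2>&1 <<'E'
from h import *
T=grab_frame("top");S=grab_frame("side")
for n,x in(("L",647.8),("S",447.8)):
  for f in(T,S):
    u=np.round(proj(f,[x,201.5,34])).astype(int)
    g=cv2.resize(gray(f)[u[1]-4:u[1]+5,u[0]-4:u[0]+5],None,fx=8,fy=8,interpolation=cv2.INTER_CUBIC); _,m=cv2.threshold(g,0,1,cv2.THRESH_BINARY_INV+cv2.THRESH_OTSU)
    k,l,st,ce=cv2.connectedComponentsWithStats(m); i=1+np.argmax(st[1:,4]); p=(ce[i]+.5)/8-.5+u-4
    print(n,proj(f,[x,201.5,34]).round(1),p.round(1),onz(f,p,32).round(1))
a=cv2.resize(T["image"][215:285,210:280],(390,390),interpolation=2);b=cv2.resize(S["image"][140:210,205:275],(390,390),interpolation=2)
cv2.imwrite("pics/c4.png",np.hstack([a,b]))
E
```

```text
L [243.6 171.9] [243.9 171.9] [648.1 201.1  32. ]
L [298.  138.5] [297.9 139. ] [647.6 201.9  32. ]
S [242.4 249.4] [242.2 248.5] [450.  202.5  32. ]
S [239.3 173.1] [239.6 173.4] [448.3 201.7  32. ]
```

View pics/c4.png

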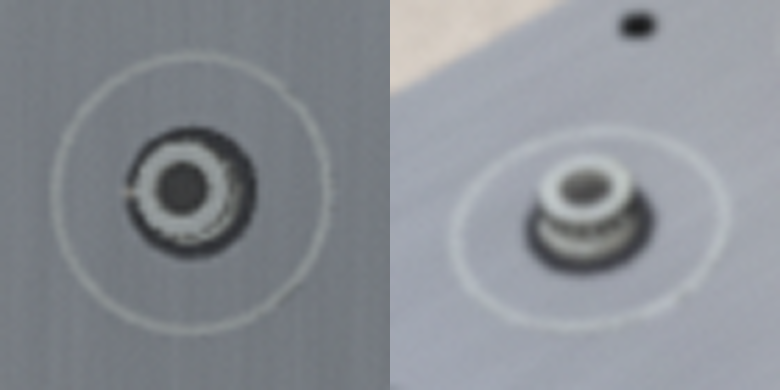

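Both crowns sit upright in their cups; the small bore centre is at (242.2,248.5) in the top view and (239.6,173.4) in the side view. Next is the large cap.

Emit:
{"op": "step_arm", "data": {
  "steps": [
    [0,0,0,0,0,15,1],
    [0,0,0,0,0,20,1],
    [0,0,0,0,0,9,1],
    [0,0,0,0,0,0,0],
    [0,0,0,0,0,0,0],
    [0,0,0,0,0,0,0],
    [0,0,0,0,0,0,0],
    [0,0,0,0,0,0,0]
  ]
}}

```text
time_s: 18.4
ee_pos: [661.1, -40.5, 5.6]
ee_rot: [180.0, -0.0, 90.0]
force: [-1.3, -0.5, 3.4]
gripper_width: 64.8
gripper_force: 25.0
```

Emit:
{"op": "step_arm", "data": {
  "steps": [
    [0,0,0,0,0,0,0],
    [0,0,0,0,0,-20,0],
    [0,0,0,0,0,-40,0],
    [0,0,0,25,0,-15,0],
    [0,0,0,50,-3,0,0],
    [0,0,0,50,-3,0,0],
    [0,0,0,50,-3,0,0],
    [0,0,0,45,-3,0,0]
  ]
}}

```text
time_s: 19.4
ee_pos: [648.3, 181.2, 79.0]
ee_rot: [-180.0, 0.0, 90.0]
force: [1.8, -0.2, -1.5]
gripper_width: 64.5
gripper_force: 25.0
```

Emit:
{"op": "step_arm", "data": {
  "steps": [
    [0,0,0,22,-1,0,0],
    [0,0,0,0,0,0,0],
    [0,0,0,0,0,0,0],
    [0,0,0,0,0,0,0],
    [0,0,0,0,0,0,0],
    [0,0,0,0,0,0,0],
    [0,0,0,0,0,0,0],
    [0,0,0,0,0,0,0]
  ]
}}

```text
time_s: 20.4
ee_pos: [647.8, 201.5, 79.9]
ee_rot: [180.0, -0.0, 90.0]
force: [0.3, 0.3, -2.8]
gripper_width: 64.8
gripper_force: 25.0
```

Emit:
{"op": "step_arm", "data": {
  "steps": [
    [0,0,0,0,0,18,0],
    [0,0,0,0,0,16,0],
    [0,0,0,0,0,6,0],
    [0,0,0,0,0,3,0],
    [0,0,0,0,0,2,0],
    [0,0,0,0,0,2,0],
    [0,0,0,0,0,1,0],
    [0,0,0,0,0,0,0]
  ]
}}

```text
time_s: 21.4
ee_pos: [647.8, 201.5, 32.0]
ee_rot: [180.0, -0.0, 90.0]
force: [-0.2, -0.2, -1.1]
gripper_width: 64.6
gripper_force: 25.0
```

Emit:
{"op": "step_arm", "data": {
  "steps": [
    [0,0,0,0,0,0.5,0],
    [0,0,0,0,0,0,0.75],
    [0,0,0,0,0,0,0.9],
    [0,0,0,0,0,0,1],
    [0,0,0,0,0,-20,1],
    [0,0,0,0,0,-50,1],
    [0,0,0,-20,-8,0,1],
    [0,0,0,-48,-17,0,1]
  ]
}}

```text
time_s: 22.4
ee_pos: [622.9, 133.9, 101.5]
ee_rot: [179.9, -0.0, 90.2]
force: [0.4, -0.9, -0.1]
gripper_width: 91.4
gripper_force: 0.0
```

Emit:
{"op": "step_arm", "data": {
  "steps": [
    [0,0,0,-48,-18,0,1],
    [0,0,0,-48,-18,0,1],
    [0,0,0,-48,-18,0,1],
    [0,0,0,-48,-17,0,1],
    [0,0,0,-48,-17,0,1],
    [0,0,0,-48,-17,0,1],
    [0,0,0,-48,-17,0,1],
    [0,0,0,0,0,0,1]
  ]
}}

```text
time_s: 23.4
ee_pos: [498.9, -205.3, 100.8]
ee_rot: [-179.9, 0.0, 89.7]
force: [-0.3, -0.1, -0.3]
gripper_width: 91.4
gripper_force: 0.0
```

Emit:
{"op": "step_arm", "data": {
  "steps": [
    [0,0,0,0,0,20,1],
    [0,0,0,0,0,30,1],
    [0,0,0,0,0,0,1],
    [0,0,0,0,0,0,1],
    [0,0,0,0,0,0,1],
    [0,0,0,0,0,0,1],
    [0,0,0,0,0,0,1],
    [0,0,0,0,0,0,1]
  ]
}}

```text
time_s: 24.4
ee_pos: [500.9, -202.6, 51.5]
ee_rot: [180.0, 0.0, 90.0]
force: [0.1, 1.0, -0.6]
gripper_width: 91.4
gripper_force: 0.0
```

```bash
python3 - 2>&1 <<'E'
from h import *
T=grab_frame("top");S=grab_frame("side")
for f in(T,S):
    u=proj(f,[647.8,201.5,39]); c0,c=blob(f,u,(gray(f)<55).astype(np.uint8),18); (x,y),ax,an=cv2.fitEllipse(cv2.convexHull(c)); print(u,x,y,ax,onz(f,(x,y),39))
a=cv2.resize(T["image"][140:210,210:280],(390,390),interpolation=2);b=cv2.resize(S["image"][110:180,263:333],(390,390),interpolation=2)
cv2.imwrite("pics/c5.png",np.hstack([a,b]))
E
```

```text
[243.30038408 171.61884519] 243.11904907226562 170.86643981933594 (23.976360321044922, 25.515817642211914) [649.76863913 202.0018075   39.        ]
[297.94417268 137.16328859] 300.0169982910156 136.855712890625 (17.413206100463867, 26.758615493774414) [652.91371214 198.56661572  39.        ]
```

View pics/c5.png

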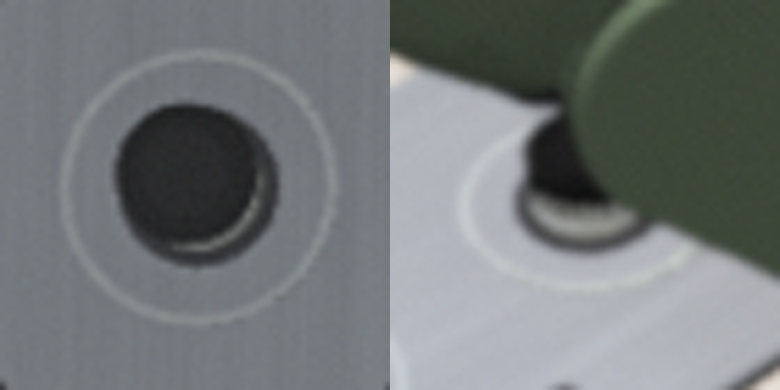

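The cap_large disc is at (243.1,171) in the top view and looks centred and level; the arm partly hides it in the side view. Next is the small cap.

Emit:
{"op": "step_arm", "data": {
  "steps": [
    [0,0,0,0,0,15,1],
    [0,0,0,0,0,20,1],
    [0,0,0,0,0,11,1],
    [0,0,0,0,0,0,0],
    [0,0,0,0,0,0,0],
    [0,0,0,0,0,0,0],
    [0,0,0,0,0,0,0],
    [0,0,0,0,0,0,0]
  ]
}}

```text
time_s: 25.5
ee_pos: [500.9, -202.6, 5.7]
ee_rot: [180.0, 0.0, 90.0]
force: [-0.9, -0.6, 1.1]
gripper_width: 46.9
gripper_force: 25.0
```

Emit:
{"op": "step_arm", "data": {
  "steps": [
    [0,0,0,0,0,0,0],
    [0,0,0,0,0,0,0],
    [0,0,0,0,0,-20,0],
    [0,0,0,0,0,-40,0],
    [0,0,0,0,0,-40,0],
    [0,0,0,25,-3,0,0],
    [0,0,0,50,-6,0,0],
    [0,0,0,50,-6,0,0]
  ]
}}

```text
time_s: 26.5
ee_pos: [485.5, -76.5, 105.1]
ee_rot: [180.0, -0.0, 89.9]
force: [0.6, 0.3, -1.1]
gripper_width: 46.9
gripper_force: 25.0
```

Emit:
{"op": "step_arm", "data": {
  "steps": [
    [0,0,0,50,-7,0,0],
    [0,0,0,50,-7,0,0],
    [0,0,0,50,-7,0,0],
    [0,0,0,50,-7,0,0],
    [0,0,0,50,-6,0,0],
    [0,0,0,29,-3,0,0],
    [0,0,0,0,0,20,0],
    [0,0,0,0,0,10,0]
  ]
}}

```text
time_s: 27.5
ee_pos: [447.9, 201.5, 74.3]
ee_rot: [-179.9, 0.0, 90.1]
force: [0.2, -0.4, -0.7]
gripper_width: 47.0
gripper_force: 25.0
```

Emit:
{"op": "step_arm", "data": {
  "steps": [
    [0,0,0,0,0,0,0],
    [0,0,0,0,0,0,0],
    [0,0,0,0,0,0,0],
    [0,0,0,0,0,0,0],
    [0,0,0,0,0,0,0],
    [0,0,0,0,0,0,0],
    [0,0,0,0,0,0,0],
    [0,0,0,0,0,0,0]
  ]
}}

```text
time_s: 28.5
ee_pos: [448.8, 201.5, 75.4]
ee_rot: [180.0, -0.0, 90.0]
force: [0.3, -0.3, -0.7]
gripper_width: 47.0
gripper_force: 25.0
```

Seated z is 31.7, so 43.7 down.

Emit:
{"op": "step_arm", "data": {
  "steps": [
    [0,0,0,0,0,15,0],
    [0,0,0,0,0,15,0],
    [0,0,0,0,0,6,0],
    [0,0,0,0,0,3,0],
    [0,0,0,0,0,2,0],
    [0,0,0,0,0,1.7,0],
    [0,0,0,0,0,1,0],
    [0,0,0,0,0,0,0]
  ]
}}

```text
time_s: 29.5
ee_pos: [448.9, 201.5, 31.8]
ee_rot: [180.0, -0.0, 90.0]
force: [-0.2, 0.3, -1.2]
gripper_width: 46.8
gripper_force: 25.0
```

Emit:
{"op": "step_arm", "data": {
  "steps": [
    [0,0,0,0,0,0.5,0],
    [0,0,0,0,0,0,0.55],
    [0,0,0,0,0,0,0.75],
    [0,0,0,0,0,0,1],
    [0,0,0,0,0,-20,1],
    [0,0,0,0,0,-50,1],
    [0,0,0,-30,5,-25,1],
    [0,0,0,-55,8,0,1]
  ]
}}

```text
time_s: 30.5
ee_pos: [463.8, 117.0, 128.5]
ee_rot: [179.7, -0.1, 90.2]
force: [0.8, -1.3, -0.2]
gripper_width: 91.4
gripper_force: 0.0
```

Emit:
{"op": "step_arm", "data": {
  "steps": [
    [0,0,0,-60,8,0,1],
    [0,0,0,-60,8,0,1],
    [0,0,0,-60,8,0,1],
    [0,0,0,-60,8,0,1],
    [0,0,0,-60,7,0,1],
    [0,0,0,0,0,0,1],
    [0,0,0,0,0,0,1],
    [0,0,0,0,0,0,1]
  ]
}}

```text
time_s: 31.5
ee_pos: [500.6, -182.1, 126.1]
ee_rot: [-180.0, -0.0, 90.1]
force: [-0.4, -0.7, -0.3]
gripper_width: 91.1
gripper_force: 0.0
```

```bash
python3 - 2>&1 <<'E'
from h import *
T=grab_frame("top");S=grab_frame("side")
np.save("T2",T,allow_pickle=True);np.save("S2",S,allow_pickle=True)
for x in(647.8,448.5):
  for f in(T,S):
    u=proj(f,[x,201.5,39]); c0,c=blob(f,u,(gray(f)<55).astype(np.uint8),18); (p,q),ax,an=cv2.fitEllipse(cv2.convexHull(c)); print(u.round(1),round(p,1),round(q,1),np.round(ax,1),onz(f,(p,q),39).round(1))
a=cv2.resize(T["image"][140:280,210:280],(200,400),interpolation=2);b=cv2.resize(S["image"][100:200,205:325],(480,400),interpolation=2)
cv2.imwrite("pics/c6.png",np.hstack([a,b]))
cv2.imwrite("pics/c7.png",np.hstack([cv2.resize(T["image"][120:320,430:560],None,fx=2.7,fy=2.7,interpolation=2),cv2.resize(S["image"][225:400,330:560],None,fx=1.9,fy=540/175,interpolation=2)]))
E
```

```text
[243.3 171.6] 243.2 170.8 [24.  25.7] [649.9 201.8  39. ]
[297.9 137.2] 298.0 138.3 [16.6 22.4] [644.8 197.7  39. ]
[242.1 249.1] 241.8 248.0 [17.3 19.4] [451.4 202.2  39. ]
[239.3 171.6] 240.1 172.8 [13.7 17.5] [447.6 196.3  39. ]
```

View pics/c6.png

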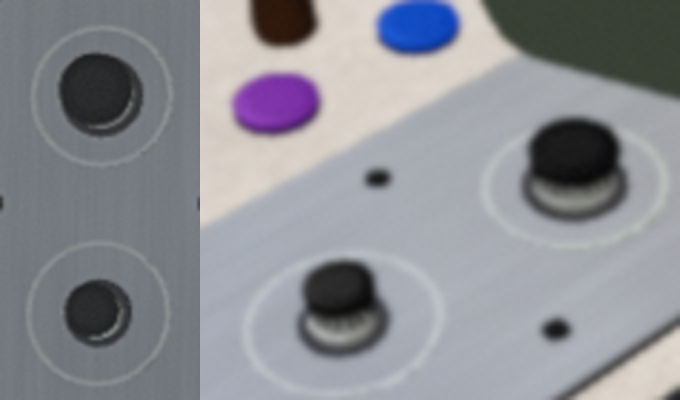

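View pics/c7.png

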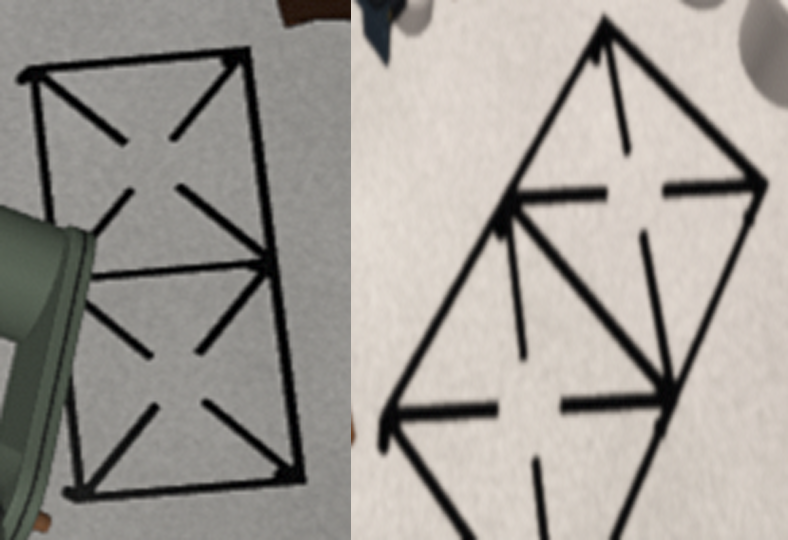

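Both caps sit level on their crowns: top view disc centres (243.2,170.8) and (241.8,248.0). In the side crop each cap stands squarely on its crown. The support is clear, with its crossbar running from about (449,224) to (529,218). I'll fit its bar lines in both views.

```bash
python3 - 2>&1 <<'E'
from h import *
from scipy.ndimage import map_coordinates as mc
T=np.load("T.npy",allow_pickle=True).item();S=np.load("S2.npy",allow_pickle=True).item()
def line(f,a,b,n=60,r=5):
    a,b=np.array(a,float),np.array(b,float); g=gray(f).astype(float); 
    for _ in range(2):
        d=(b-a)/np.linalg.norm(b-a); nv=np.array([-d[1],d[0]]); s=np.linspace(.12,.88,n); o=np.arange(-r,r+.1,.5)
        C=(a+s[:,None]*(b-a))[:,None]+o[None,:,None]*nv; v=mc(g,[C[...,1],C[...,0]],order=1)
        w=np.clip(np.median(v,axis=1,keepdims=True)-30-v,0,None); ok=w.sum(1)>20; e=(w*o).sum(1)/np.maximum(w.sum(1),1)
        k=np.polyfit(s[ok],e[ok],1); res=e-np.polyval(k,s); ok&=abs(res)<1; k=np.polyfit(s[ok],e[ok],1)
        a,b=a+nv*np.polyval(k,0),b+nv*np.polyval(k,1)
    return np.cross([*a,1],[*b,1])
def X(l,m): p=np.cross(l,m); return p[:2]/p[2]
c=lambda x,y:(x/2.7+430-.3,y/2.7+120-.3)
R=line(T,c(247,60),c(300,475));L=line(T,c(38,85),c(80,485));U=line(T,c(40,70),c(240,52));D=line(T,c(85,493),c(295,480));M=line(T,c(90,276),c(262,265))
cs=[X(U,R),X(U,L),X(D,L),X(D,R)]; W=np.array([onz(T,p,50) for p in cs]); print(W.round(1),W.mean(0).round(1),[round(float(np.linalg.norm(W[i]-W[i-1])),1) for i in range(4)])
ml,mr=X(M,L),X(M,R)
sM=line(S,(416.3,291.4),(496.8,351.4));sL=line(S,(463.7,231.5),(347.9,357.9));sR=line(S,(547.9,284.9),(497.9,354.6))
for p,q in((ml,X(sM,sL)),(mr,X(sM,sR)),(cs[0],None)):
    print(p.round(1),onz(T,p,50).round(1)); 
    if q is not None: print(q.round(1),tri(T,p,S,q),onz(S,q,50).round(1))
for a,b in((1,2),(0,3)): d=W[a]-W[b]; print("yaw",np.degrees(np.arctan2(d[1],d[0])))
d=onz(T,ml,50)-onz(T,mr,50);print("yaw",np.degrees(np.arctan2(-d[0],d[1])))
E
```

```text
[[ 728.9 -507.1   50. ]
 [ 712.1 -308.1   50. ]
 [ 313.9 -341.3   50. ]
 [ 330.7 -540.4   50. ]] [ 521.4 -424.2   50. ] [399.6, 199.7, 399.6, 199.8]
[450.6 223.3] [ 513.  -324.7   50. ]
[411.1 289. ] (array([ 512.99353329, -325.6160798 ,   45.03653391]), np.float64(0.6992924263580724)) [ 510.  -326.8   50. ]
[530.6 216.5] [ 529.7 -523.8   50. ]
[499.1 354. ] (array([ 529.87690271, -525.53645924,   44.94119701]), np.float64(0.5009782363314399)) [ 526.9 -525.5   50. ]
[520.5 138.3] [ 728.9 -507.1   50. ]
yaw 4.777346739970508
yaw 4.781790353354138
yaw 4.801320217787562
```

Emit:
{"op": "step_arm", "data": {
  "steps": [
    [0,0,0,-30,3,0,0.7],
    [0,0,0,-55,4,0,0.7],
    [0,0,0,-55,4,0,0.7],
    [0,0,0,-55,4,0,0.7],
    [0,0,0,-47.6,4.8,0,0.7],
    [0,0,-4.8,0,0,20,0.7],
    [0,0,0,0,0,20,0.7],
    [0,0,0,0,0,0,0.7]
  ]
}}

```text
time_s: 32.6
ee_pos: [520.2, -424.5, 84.4]
ee_rot: [-179.8, -0.2, 94.9]
force: [0.0, -0.3, 0.4]
gripper_width: 63.5
gripper_force: 0.0
```

Emit:
{"op": "step_arm", "data": {
  "steps": [
    [0,0,0,0,0,0,0.7],
    [0,0,0,0,0,0,0.7],
    [0,0,0,0,0,0,0.7],
    [0,0,0,0,0,0,0.7],
    [0,0,0,0,0,0,0.7],
    [0,0,0,0,0,0,0.7],
    [0,0,0,0,0,0,0.7],
    [0,0,0,0,0,0,0.7]
  ]
}}

```text
time_s: 33.6
ee_pos: [520.8, -426.2, 86.1]
ee_rot: [180.0, -0.0, 94.8]
force: [0.4, 0.2, 0.1]
gripper_width: 63.9
gripper_force: 0.0
```

Down 54 to z 32, shift 1.5 mm along tool x, then close.

Emit:
{"op": "step_arm", "data": {
  "steps": [
    [0,0,0,1.5,0,20,0.7],
    [0,0,0,0,0,24,0.7],
    [0,0,0,0,0,10,0.7],
    [0,0,0,0,0,0,0.4],
    [0,0,0,0,0,0,0.2],
    [0,0,0,0,0,0,0],
    [0,0,0,0,0,0,0],
    [0,0,0,0,0,0,0]
  ],
  "force": 50
}}

```text
time_s: 34.6
ee_pos: [520.8, -424.7, 32.5]
ee_rot: [180.0, 0.0, 94.8]
force: [-1.8, 0.4, 0.1]
gripper_width: 16.8
gripper_force: 0.0
```

Emit:
{"op": "step_arm", "data": {
  "steps": [
    [0,0,0,0,0,0,0],
    [0,0,0,0,0,0,0],
    [0,0,0,0,0,-4,0],
    [0,0,0,0,0,-8,0],
    [0,0,0,0,0,-15,0],
    [0,0,0,0,0,-15,0],
    [0,0,0,0,0,-8,0],
    [0,0,0,0,0,0,0]
  ]
}}

```text
time_s: 35.6
ee_pos: [521.1, -425.0, 83.4]
ee_rot: [179.9, 0.1, 94.8]
force: [-0.2, -0.7, -7.4]
gripper_width: 7.7
gripper_force: 50.0
```

Emit:
{"op": "step_arm", "data": {
  "steps": [
    [0,0,0,0,0,-10,0],
    [0,0,0,0,0,-20,0],
    [0,0,0,0,0,-20,0],
    [0,0,1.2,0,0,-12,0],
    [0,0,1.2,0,0,0,0],
    [0,0,1.2,0,0,0,0],
    [0,0,1.2,0,0,0,0],
    [0,0,0,0,0,0,0]
  ]
}}

```text
time_s: 36.6
ee_pos: [520.4, -424.5, 143.4]
ee_rot: [-179.9, -0.1, 90.0]
force: [0.2, -0.8, -7.7]
gripper_width: 7.7
gripper_force: 50.0
```

Emit:
{"op": "step_arm", "data": {
  "steps": [
    [0,0,0,10,0,0,0],
    [0,0,0,25,1,0,0],
    [0,0,0,35,2,0,0],
    [0,0,0,40,2,0,0],
    [0,0,0,40,2,0,0],
    [0,0,0,40,2,0,0],
    [0,0,0,40,2,0,0],
    [0,0,0,40,2,0,0]
  ]
}}

```text
time_s: 37.6
ee_pos: [533.3, -152.7, 144.5]
ee_rot: [180.0, -0.0, 90.0]
force: [1.1, 0.9, -7.6]
gripper_width: 7.5
gripper_force: 50.0
```

Emit:
{"op": "step_arm", "data": {
  "steps": [
    [0,0,0,40,2,0,0],
    [0,0,0,40,2,0,0],
    [0,0,0,40,2,0,0],
    [0,0,0,40,2,0,0],
    [0,0,0,40,2,0,0],
    [0,0,0,40,2,0,0],
    [0,0,0,40,2,0,0],
    [0,0,0,35,1,0,0]
  ]
}}

```text
time_s: 38.6
ee_pos: [547.9, 162.3, 144.6]
ee_rot: [180.0, -0.0, 90.1]
force: [0.1, -0.5, -7.2]
gripper_width: 7.6
gripper_force: 50.0
```

Emit:
{"op": "step_arm", "data": {
  "steps": [
    [0,0,0,25,0,0,0],
    [0,0,0,10,0,0,0],
    [0,0,0,4,0,0,0],
    [0,0,0,0,0,0,0],
    [0,0,0,0,0,0,0],
    [0,0,0,0,0,0,0],
    [0,0,0,0,0,0,0],
    [0,0,0,0,0,0,0]
  ]
}}

```text
time_s: 39.6
ee_pos: [548.5, 199.2, 144.2]
ee_rot: [180.0, -0.0, 90.0]
force: [1.0, 0.0, -7.7]
gripper_width: 7.5
gripper_force: 50.0
```

```bash
python3 - 2>&1 <<'E'
from h import *
T=grab_frame("top");S=grab_frame("side"); print(state()["ee_pos"],state()["ee_rot"])
cv2.imwrite("pics/c8.png",np.hstack([cv2.resize(T["image"][60:350,130:350],(400,527)),cv2.resize(S["image"][30:290,100:400],(400,347))[:, :] if 0 else cv2.copyMakeBorder(cv2.resize(S["image"][30:290,100:400],(400,347)),0,180,0,0,0)]))
E
```

```text
[548.45046379 199.29700323 144.1938022 ] [-1.79998938e+02 -4.74512760e-03  9.00114697e+01]
```

View pics/c8.png

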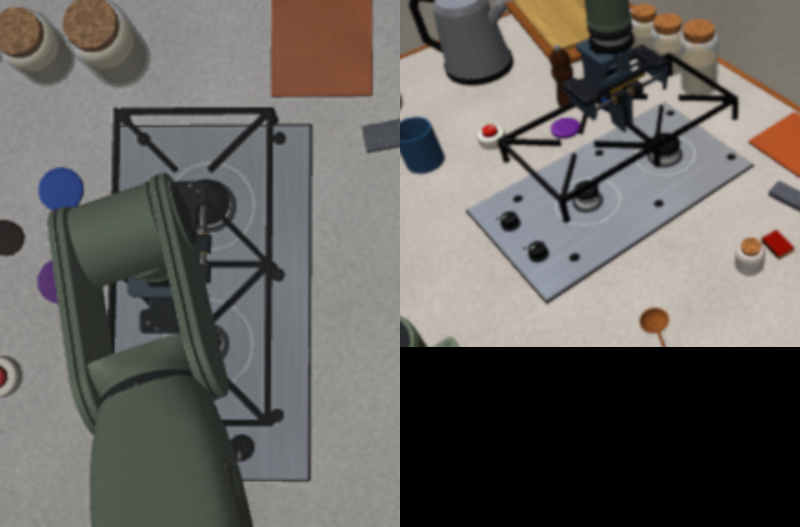

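The support hangs level and square over the hob; its shift in the picture is just from its height. I'll correct y by +2.2 mm and lower it.

Emit:
{"op": "step_arm", "data": {
  "steps": [
    [0,0,0,2.2,-0.6,10,0],
    [0,0,0,0,0,20,0],
    [0,0,0,0,0,20,0],
    [0,0,0,0,0,20,0],
    [0,0,0,0,0,15,0],
    [0,0,0,0,0,5,0],
    [0,0,0,0,0,0,0],
    [0,0,0,0,0,0,0]
  ]
}}

```text
time_s: 40.7
ee_pos: [548.5, 201.8, 55.0]
ee_rot: [179.9, -0.0, 90.0]
force: [-0.0, 0.2, -7.4]
gripper_width: 7.3
gripper_force: 50.0
```

Emit:
{"op": "step_arm", "data": {
  "steps": [
    [0,0,0,0,0,5,0],
    [0,0,0,0,0,3,0],
    [0,0,0,0,0,2,0],
    [0,0,0,0,0,1,0],
    [0,0,0,0,0,1,0],
    [0,0,0,0,0,0.5,0],
    [0,0,0,0,0,0,0],
    [0,0,0,0,0,0,0]
  ]
}}

```text
time_s: 41.7
ee_pos: [547.9, 201.6, 41.8]
ee_rot: [180.0, -0.0, 90.0]
force: [0.8, 0.3, -6.3]
gripper_width: 7.5
gripper_force: 50.0
```

Emit:
{"op": "step_arm", "data": {
  "steps": [
    [0,0,0,0,0,0.5,0],
    [0,0,0,0,0,0.5,0],
    [0,0,0,0,0,0,0],
    [0,0,0,0,0,0,0],
    [0,0,0,0,0,0,0],
    [0,0,0,0,0,0,0],
    [0,0,0,0,0,0,0],
    [0,0,0,0,0,0,0]
  ]
}}

```text
time_s: 42.7
ee_pos: [547.9, 201.5, 40.7]
ee_rot: [180.0, -0.0, 90.0]
force: [0.9, 0.9, -7.8]
gripper_width: 7.8
gripper_force: 50.0
```

Emit:
{"op": "step_arm", "data": {
  "steps": [
    [0,0,0,0,0,0.4,0],
    [0,0,0,0,0,0.4,0],
    [0,0,0,0,0,0.4,0],
    [0,0,0,0,0,0,0],
    [0,0,0,0,0,0,0],
    [0,0,0,0,0,0,0],
    [0,0,0,0,0,0,0],
    [0,0,0,0,0,0,0]
  ]
}}

```text
time_s: 43.7
ee_pos: [547.9, 201.6, 40.2]
ee_rot: [180.0, -0.0, 90.0]
force: [-4.1, -1.0, 5.7]
gripper_width: 7.9
gripper_force: 50.0
```

Emit:
{"op": "step_arm", "data": {
  "steps": [
    [0,0,0,0,0,-0.4,0],
    [0,0,0,0,0,0,0.2],
    [0,0,0,0,0,0,0.4],
    [0,0,0,0,0,0,0.5],
    [0,0,0,0,0,0,0.5],
    [0,0,0,0,0,0,0.5],
    [0,0,0,0,0,-15,0.5],
    [0,0,0,0,0,-30,0.5]
  ]
}}

```text
time_s: 44.7
ee_pos: [547.2, 201.3, 85.2]
ee_rot: [-179.9, 0.0, 90.0]
force: [0.7, 0.6, 1.0]
gripper_width: 46.0
gripper_force: 0.0
```

Emit:
{"op": "step_arm", "data": {
  "steps": [
    [0,0,0,0,0,-40,0.5],
    [0,0,0,0,0,-50,0.5],
    [0,0,0,0,0,-50,0.5],
    [0,0,0,-50,-25,0,0.5],
    [0,0,0,-60,-10,0,0.5],
    [0,0,0,-60,-10,0,0.5],
    [0,0,0,-60,-10,0,0.5],
    [0,0,0,-60,0,0,0.5]
  ]
}}

```text
time_s: 45.7
ee_pos: [492.2, -90.2, 226.4]
ee_rot: [179.9, 0.0, 90.0]
force: [0.5, -0.1, -1.2]
gripper_width: 45.5
gripper_force: 0.0
```

Emit:
{"op": "step_arm", "data": {
  "steps": [
    [0,0,0,-60,0,0,0.5],
    [0,0,0,-60,0,0,0.5],
    [0,0,0,-60,0,0,0.5],
    [0,0,0,-60,0,0,0.5],
    [0,0,0,-50,0,0,0.5],
    [0,0,0,0,0,0,0.5],
    [0,0,0,0,0,0,0.5],
    [0,0,0,0,0,0,0.5]
  ]
}}

```text
time_s: 46.7
ee_pos: [493.2, -377.1, 225.5]
ee_rot: [180.0, -0.0, 90.1]
force: [0.6, 0.1, -0.1]
gripper_width: 45.4
gripper_force: 0.0
```

```bash
python3 - 2>&1 <<'E'
from h import *
T=grab_frame("top");S=grab_frame("side"); print(state()["ee_pos"])
for x in(-200,0,200):
  for y in(100,-100): print(x,y,proj(T,[547.8+x,201.5+y,50]).round(1),proj(S,[547.8+x,201.5+y,50]).round(1))
cv2.imwrite("pics/c9.png",np.hstack([cv2.resize(T["image"][110:340,170:320],None,fx=2.5,fy=2.5),cv2.copyMakeBorder(cv2.resize(S["image"][70:270,140:380],None,fx=1.75,fy=1.75),0,225,0,0,0)]))
E
```

```text
[ 493.28069217 -377.17970075  225.41048478]
-200 100 [200.9 289.5] [184.5 167. ]
-200 -100 [280.5 289.7] [228.  211.1]
0 100 [202.9 209.9] [247.3 132.7]
0 -100 [281.2 209.8] [292.9 170.5]
200 100 [204.7 132.9] [301.9 102.9]
200 -100 [281.8 132.5] [348.7 135.6]
```

View pics/c9.png

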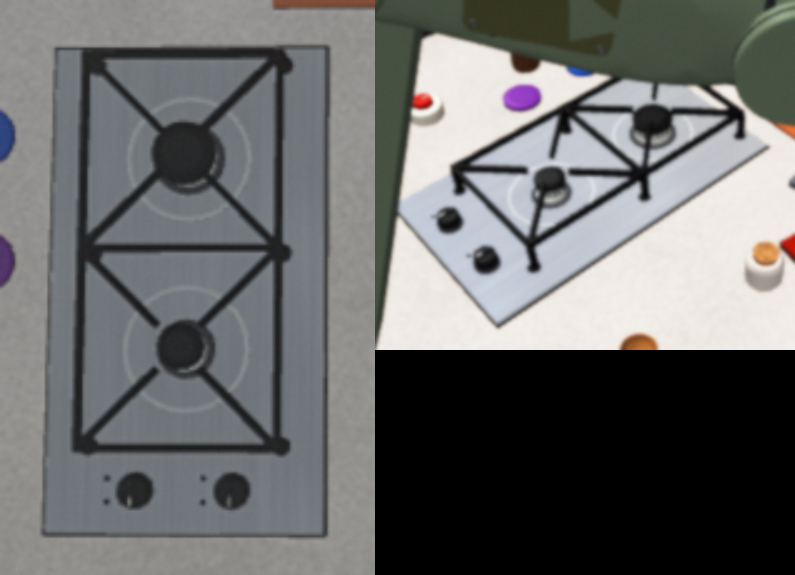

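All six feet cover their dots. The observed corners, crop (88,52), (281,52) and (78,448), lie within about 2 px (~5 mm) of the predicted ones. The caps are level, the jar is still standing and the hand is clear.

```bash
python3 -c "
from workcell import *
print(job_done())"
```

```text
the job is handed in; nothing more can be done
None
```

The job is handed in: both burners are reassembled with crowns nested and caps home, and the pan support stands square on its six marks. The salt jar is untouched and the gripper is clear, but `job_done()` returned no verdict.

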